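# Function check of a welding positioner's stop button

## Robot

A 6-joint arm with a two-finger parallel gripper is mounted at the origin on the work surface. World frame = base frame: x ahead of the robot, y to its left, z up, the work surface at z = 0. Lengths are in mm, angles in rad, forces in N, time in s.
With the tool pointing down it reaches from about 325 to 925 mm from the base axis. Payload 3.1 kg.
Tool frame: the origin (TCP) lies midway between the tips of the shut fingers; the grasp point (between the pads) lies 19 mm behind it; z points along the fingers, y is the line along which they close (so a half turn about z gives the same grasp; the last joint's range is limited). The gripper opens to 85 mm and grips with 20 to 120 N. Pads are 22 mm wide; open, the fingers measure 114 mm over their backs; the gripper's body (76 mm by 85 mm) begins 54 mm behind the grasp point. The pads swing forward as they close: fully open they stand 13 mm farther back than shut.
Start: joints at [-1.388, 0.217, 1.613, -0, 1.311, -0.112], TCP at [181.614, -598.043, 231.3] pointing down, gripper open.
Joint ranges: [-2.75, 2.75], [-0.78, 2.1], [0.31, 2.55], [-1.13, 4.27], [0.13, 2.63], [-2.58, 2.58]. Speed limits (rad/s): [2.79, 2.79, 3.14, 3.14, 3.14, 3.14].

## Interface

Orientations are given as a unit quaternion [x, y, z, w].
In Python, from rig import state, read_camera, camera_model, job_done gives the robot as it stands.
- The arm moves only by the tool step_arm, never from a script. Its argument "rows" is a list of rows, each a list of 3 entries, a list of its own where there are three numbers: the opening in per cent of the stroke, from 0 (shut) to 100 (fully open), then the shift along the tool's x, y, z in m, then the turn, a rotation vector about the tool's x, y, z in degrees. In form: [[gripper, [tx, ty, tz], [rx, ry, rz]], ...]. A call has 1 to 12 rows; each row shifts and turns the commanded pose from where the row before left it, along the tool's axes as they then stand; what a row does not reach is not made up. A row lasts 1/10 s, in which the tool goes at most 50 mm and 8.59 degrees, less where a joint would pass 70% of its speed; a pose out of reach is approached as far as the arm can. A call with a gripper value outside its range is refused whole. The fingers move at their own pace and stop on an object; "force" is the grip in N (left out, the last holds). Time passes only in rows, so rows that do not move let the fingers close. It gives the time, the measured TCP pose, the force, the opening and the grip force at its end, in the units of the state.
- state(): the state, without advancing time (a new reading comes with each control period).
- read_camera(name): name is "scene" or "side" or "wrist"; returns (picture, depth): 384x512x3 uint8, red, green, blue; 384x512 float32, mm along the optical axis (not along the pixel's ray), 0 where there is no reading.
- camera_model(name): a dict with "intrinsics" (3x3 intrinsics, pixels), "extrinsics" (4x4, takes a point from camera to world coordinates). Camera axes: x right, y down, z forward; pixel columns grow to the right and rows downward; lengths in mm; the calibration is good to about 2 mm. The wrist camera is an equidistant fisheye: a pixel r from the principal point sees the ray r / f radians off the axis. A picture is of the moment at which its call begins: read the wrist's pose just before it. camera_model takes no time and is no camera call; for the wrist camera it gives the pose at the moment of the call.
- job_done(): hands the job in; it is judged then, once.
The state is a dict: "clock": time; "joint_pos": joint angles; "qvel": joint speeds; "joint_torque": joint torques, N m; "ee_pos": TCP position; "tool_rot": TCP orientation; "ft_force": force on the tool from outside, world axes, zero at the start; "torque": the same for the moment, N m; "gripper_width": finger opening in mm; "grip_force": force on a finger pad.
Only numpy, scipy, OpenCV 4.12 (cv2) and the standard library are available. Lean on these libraries where they do the work, as an engineer would, in place of code of your own. Each camera call takes 0.05 s, during which the arm holds its last target. There are 200 camera calls.

## Task

Check the stop of the welding positioner before work: push the mushroom stop button down until it latches and take the finger off, so that it stays in by itself. Then release it: with a fingertip against the side of one of the head's three lobes, and without gripping it, turn it clockwise (seen from above) until it pops back out. Last, re-arm by pressing the reset button (the one that stands proud on the two-button box) fully in and letting it come back; leave the start button, sunk in its guard ring, and the tools lying about alone.

Things in the scene. Friction and masses are not known exactly. Their poses are not given: they have to be found in the camera images.
- stop_box: grey enclosure of the stop, 80 x 80 x 65 high, fixed to the table; origin at the centre of its underside, z up. The mushroom stands on the middle of its flat top. A black cable gland sticks out 20 on its +x side, 24 above the table
- mushroom: red mushroom head of the stop, three-lobed like a clover: round core 40 wide, three rounded lobes, each about 22 across, reaching 31 from the axis; the valleys between them are 20 from the axis. Lobes 12 thick, domed centre 17. Origin on its axis at its underside, 14 above the box's top when out, 7.5 when latched. x axis along one lobe, the others 120 degrees to either side
- stop_top (a point): centre of the mushroom's domed top: 96 above the table when out, 89.5 when latched; same axes as the mushroom (x along one lobe). Under the head are only a neck 21 wide and a ring on the box, 34 wide and 5 high
- stop_stem (a joint): how far the mushroom is pushed in (m): 0 out, 0.009 fully in, 0.0065 when latched and let go. Its spring pushes back with 5 N at first to 10 N fully in; a catch snaps in below 0.0065 and then holds it. The stop must not be turned while it is pushed in, or it does not catch
- stop_head (a joint): turn of the mushroom (rad), clockwise seen from above, 0 at rest, end stop at 0.87; a spring turns it back when let go. When latched, it takes about 0.045 N m, and past about 0.5 the catch lets go and the head pops out 6.5 mm by itself
- button_box: grey enclosure of the two push buttons, 140 (its x) x 80 (its y) x 65 high, fixed to the table; origin at the centre of its underside. Reset sits at x = -34, start at x = +34. Two black cable glands stick out 20 on its +x side
- reset_top (a point): centre of the top of the reset button: black cap, 28 in diameter, that stands 20 above the box's top (85 above the table) out of a flat steel ring
- reset_button (a joint): how far the reset button is pushed in (m): 0 out, 0.006 fully in; springs back; takes about 4.5 N fully in
- start_top (a point): centre of the top of the start button: black cap, 28 in diameter, 9.5 above the box's top, sunk in a steel guard ring 40 wide and 12 high
- start_button (a joint): how far the start button is pushed in (m), 0 out, 0.006 fully in; to be left alone
- pliers: combination pliers with red handles, 180 x 60 x 16, lying flat beyond the boxes; origin under the middle, x towards the jaws
- pin_spanner: flat black two-pin grinder spanner, 195 x 34 x 12 with its pins, lying at the right; origin under the middle, x along it
- tube_offcut: offcut of square steel tube, 30 x 30 x 50, standing on end between the two boxes; origin at the centre of its underside
- cutting_discs: stack of dark cutting discs, 115 in diameter, 12 high, lying at the left; origin at the centre of the underside
- weld_magnet: arrow-shaped welding magnet, steel cheeks with a red core, 95 x 76 x 24, lying at the right; origin near the middle of the underside
- spray_can: anti-spatter spray can, 52 in diameter, 165 high, standing at the left near the robot; origin at the centre of the underside
- wire_brush: wire brush with a wooden back, 200 x 26 x 26, lying beyond the boxes; origin under the middle, x along it
Mind the look-alikes: they are no part of the job. What is shaped like the button_box but orange or turquoise is not meant.

How it is judged:
By the outcome, as a careful person would: the job done as asked, in the order asked, and still so for the second after the job is handed in, with the robot touching nothing.
It also fails if it takes over 53 s, if anything falls off the work surface, if the arm or the gripper's body presses on something with over 40 N, if the wrist force passes 120 N, or if a joint passes its speed limit or range.

## Working session

There is one attempt and no reset: what is moved stays moved. The work goes in short steps, Python scripts to look and compute and a tool call to move; the robot and the scene stay as the last step left them, time stands still between calls to the robot, and variables do not carry over. Pictures are saved under pics/ and viewed, at most 10 in all, crops included, and the job is handed in when it is done.

Besides the shell and the picture viewer there is one more tool, called as name(argument=value, ...), one argument or row to a line, values as JSON. step_arm: Moves the arm, as the interface text tells. Its arguments: {"type":"object","properties":{"rows":{"type":"array","items":{"type":"array"}},"force":{"type":"number"}},"required":["rows"]}

```bash
mkdir -p pics; python3 - <<'E'
from rig import *
import cv2,numpy as np
s=state();print(s['clock'],s['ee_pos'],s['tool_rot'],s['gripper_width'])
for n in('scene','side'):
    p,d=read_camera(n);cv2.imwrite(f'pics/{n}.png',p[:,:,::-1]);np.savez(f'{n}.npz',p=p,d=d,**camera_model(n))
    print(camera_model(n))
E
```

```text
0.0 [ 181.48111849 -597.20443673  229.92697585] [ 9.89157599e-01  1.46852764e-01 -2.88400909e-05 -1.22881360e-03] 85.52060645077049
{'intrinsics': array([[452.9908991 ,   0.        , 249.45767562],
       [  0.        , 452.9908991 , 192.54820969],
       [  0.        ,   0.        ,   1.        ]]), 'extrinsics': array([[ 6.78294622e-01,  4.42497976e-01, -5.86610558e-01,
         1.61536020e+03],
       [ 7.34419288e-01, -3.82912168e-01,  5.60362901e-01,
        -1.11246367e+03],
       [ 2.33391297e-02, -8.10909251e-01, -5.84706313e-01,
         1.16275117e+03],
       [ 0.00000000e+00,  0.00000000e+00,  0.00000000e+00,
         1.00000000e+00]])}
{'intrinsics': array([[463.65364258,   0.        , 254.92163609],
       [  0.        , 463.65364258, 195.94238143],
       [  0.        ,   0.        ,   1.        ]]), 'extrinsics': array([[-9.08722222e-01, -2.56072431e-01,  3.29622260e-01,
         7.23873906e+01],
       [-4.17092337e-01,  5.87464690e-01, -6.93483396e-01,
         9.43590926e+02],
       [-1.60594602e-02, -7.67666691e-01, -6.40648067e-01,
         1.01064297e+03],
       [ 0.00000000e+00,  0.00000000e+00,  0.00000000e+00,
         1.00000000e+00]])}
```

View pics/scene.png

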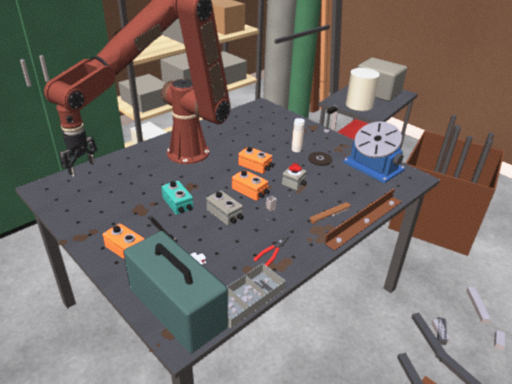

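View pics/side.png

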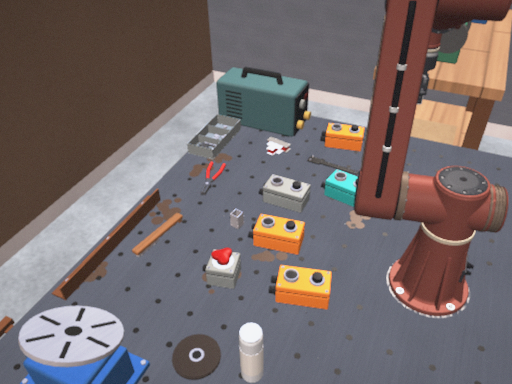

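Scene: stop at about (295,170), grey button box at (225,206). Side: stop at (222,262), grey box at (287,192), tube between them at (236,218). Orange and turquoise boxes are decoys.

```bash
cat >h.py <<'E'
import numpy as np,cv2
def load(n):
    f=np.load(n+'.npz');p,d,K,E=f['p'],f['d'].astype(float),f['intrinsics'],f['extrinsics']
    v,u=np.mgrid[:384,:512]
    c=np.stack([(u-K[0,2])/K[0,0]*d,(v-K[1,2])/K[1,1]*d,d],-1)
    return p,d,c@E[:3,:3].T+E[:3,3]
E
python3 - <<'E'
from h import *
for n,wm,wb in(('scene',(275,155,315,195),(195,180,255,230)),('side',(195,235,250,295),(255,170,320,215))):
    p,d,w=load(n);hsv=cv2.cvtColor(p,cv2.COLOR_RGB2HSV).astype(int)
    def win(b):
        m=np.zeros(d.shape,bool);m[b[1]:b[3],b[0]:b[2]]=1;return m&(d>0)
    red=((hsv[...,0]<8)|(hsv[...,0]>172))&(hsv[...,1]>150)&(hsv[...,2]>90)
    m=win(wm)&red&(w[...,2]>75);q=w[m]
    print(n,'red',m.sum(),np.percentile(q[:,2],[5,50,95]).round(1),cv2.minEnclosingCircle(q[:,:2].astype(np.float32)))
    for nm,b in(('stop',wm),('btn',wb)):
        m=win(b)&(abs(w[...,2]-65)<5)&~red&(hsv[...,1]<90);q=w[m]
        # main cluster
        k,l,st,ce=cv2.connectedComponentsWithStats(m.astype(np.uint8));
        print(nm,m.sum(),np.median(q[:,2]).round(1),cv2.minAreaRect(q[:,:2].astype(np.float32)))
    m=win(wb)&(w[...,2]>71);k,l,st,ce=cv2.connectedComponentsWithStats(m.astype(np.uint8))
    for i in range(1,k):
        if st[i,4]>8:
            q=w[l==i];print('cap',st[i],q.mean(0).round(1),q[:,2].max().round(1))
p,d,w=load('side');a=cv2.resize(p[170:295,190:325],None,fx=5,fy=5,interpolation=2)
cv2.imwrite('pics/c.png',cv2.resize(a,(648,600))[:,:,::-1])
E
```

```text
scene red 69 [ 84.9  93.2 100.1] ((529.9639282226562, 199.94088745117188), 31.842235565185547)
stop 118 66.3 ((529.8712158203125, 198.606201171875), (80.23429107666016, 84.26519775390625), 10.81043529510498)
btn 299 65.5 ((491.01275634765625, -111.38676452636719), (223.9150848388672, 147.5377960205078), 87.68705749511719)
cap [214 192  10   8  48] [ 460.8 -181.3   80.2] 91.5
cap [224 199  11   9  62] [ 525.6 -179.5   75.9] 83.8
side red 222 [83.9 91.6 95.7] ((525.3441772460938, 205.45335388183594), 29.194364547729492)
stop 394 63.6 ((526.3134765625, 205.06065368652344), (78.66262817382812, 82.12202453613281), 13.169102668762207)
btn 474 63.3 ((488.04302978515625, -111.53585815429688), (139.2294464111328, 208.89317321777344), 1.054252028465271)
cap [271 176  12   9  66] [ 523.9 -174.    74.3] 79.6
cap [292 181   9   9  58] [ 455.3 -169.2   80. ] 87.4
```

View pics/c.png

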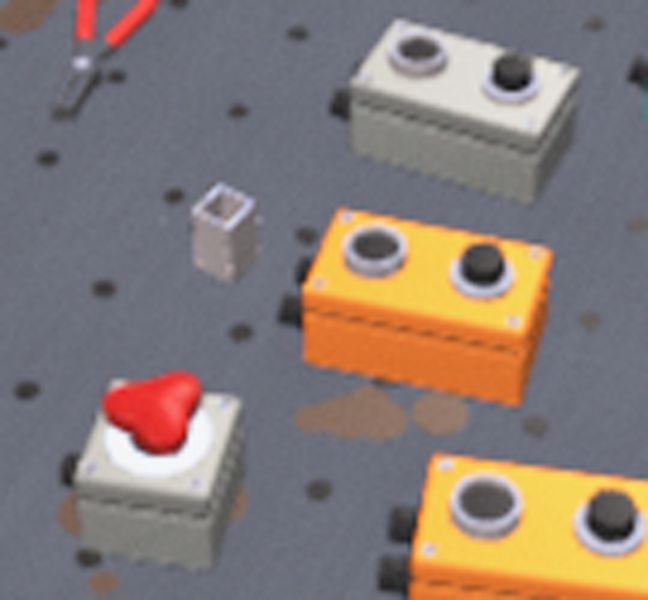

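step_arm(
  rows=[
    [0,[0.0313,-0.0369,0],[0,0,0]],
    [0,[0.0313,-0.0369,0],[0,0,0]],
    [0,[0.0313,-0.0369,0],[0,0,0]],
    [0,[0.0313,-0.0369,0],[0,0,0]],
    [0,[0.0313,-0.0369,0],[0,0,0]],
    [0,[0.0313,-0.0369,0],[0,0,0]],
    [0,[0.0313,-0.0369,0],[0,0,0]],
    [0,[0.0313,-0.0369,0],[0,0,0]],
    [0,[0.0313,-0.0369,0],[0,0,0]],
    [0,[0.0313,-0.0369,0],[0,0,0]],
    [0,[0.0313,-0.0369,0],[0,0,0]],
    [0,[0.0313,-0.0369,0],[0,0,0]],
  ],
)

```text
clock: 1.3
ee_pos: [412.4, -63.2, 231.1]
tool_rot: [0.989, 0.147, 0.0, 0.0]
ft_force: [1.3, -1.2, 0.4]
gripper_width: -0.4
grip_force: 0.0
```

step_arm(
  rows=[
    [0,[0.0313,-0.0369,0],[0,0,0]],
    [0,[0.0313,-0.0369,0],[0,0,0]],
    [0,[0.0313,-0.0369,0],[0,0,0]],
    [0,[0.0313,-0.0369,0],[0,0,0]],
    [0,[0.0313,-0.0369,0],[0,0,0]],
    [0,[0.0313,-0.0369,0],[0,0,0]],
    [0,[0,0,0],[0,0,-8.5]],
    [0,[0,0,0],[0,0,-8.5]],
    [0,[0,0,0],[0,0,-8.5]],
    [0,[0,0,0],[0,0,-8.5]],
    [0,[0,0,0],[0,0,-8.5]],
    [0,[0,0,0],[0,0,-8.5]],
  ],
)

```text
clock: 2.5
ee_pos: [527.2, 201.1, 230.6]
tool_rot: [0.828, 0.561, -0.001, -0.0]
ft_force: [0.6, -0.2, 0.2]
gripper_width: -0.1
grip_force: 0.0
```

step_arm(
  rows=[
    [0,[0,0,0],[0,0,-8.5]],
    [0,[0,0,0],[0,0,-8.5]],
    [0,[0,0,0],[0,0,-8.5]],
    [0,[0,0,0],[0,0,-8.5]],
    [0,[0,0,0],[0,0,-8.5]],
    [0,[0,0,0],[0,0,0]],
    [0,[0,0,0],[0,0,0]],
  ],
)

```text
clock: 3.2
ee_pos: [527.4, 201.1, 230.8]
tool_rot: [0.572, 0.82, -0.0, -0.0]
ft_force: [0.6, 0.3, 0.2]
gripper_width: -0.2
grip_force: 0.0
```

```bash
python3 - <<'E'
from rig import *
import cv2,numpy as np
from scipy.spatial.transform import Rotation as R
s=state();print(s['clock'],s['ee_pos'],s['tool_rot'],s['gripper_width'],s['joint_pos'],s['ft_force'])
c=camera_model('wrist');E=c['extrinsics'];p,d=read_camera('wrist');np.savez('wrist1.npz',p=p,d=d,**c)
print(c['intrinsics'],E.round(3));T=R.from_quat(s['tool_rot']).as_matrix()
print('cam in tool',T.T@(E[:3,3]-s['ee_pos']),(T.T@E[:3,:3]).round(2))
cv2.imwrite('pics/w1.png',p[:,:,::-1])
E
```

```text
3.2 [527.40783734 201.14013001 230.84080107] [ 5.72032649e-01  8.20230738e-01 -3.13830609e-04 -2.94474382e-04] -0.19792733352981254 [ 2.40000878e-01  8.98398097e-02  1.75824906e+00  2.84238903e-05
  1.29436406e+00 -1.12839363e-01] [0.60918665 0.25510119 0.21117962]
[[297.31863964   0.         252.74654041]
 [  0.         297.31863964 183.59781427]
 [  0.           0.           1.        ]] [[ 9.39000e-01  3.33000e-01  9.00000e-02  5.05330e+02]
 [ 3.45000e-01 -9.06000e-01 -2.46000e-01  2.64469e+02]
 [-0.00000e+00  2.62000e-01 -9.65000e-01  3.73115e+02]
 [ 0.00000e+00  0.00000e+00  0.00000e+00  1.00000e+00]]
cam in tool [  67.07451744    1.044476   -142.26728043] [[-0.   -0.97 -0.26]
 [ 1.   -0.    0.  ]
 [-0.   -0.26  0.97]]
```

View pics/w1.png

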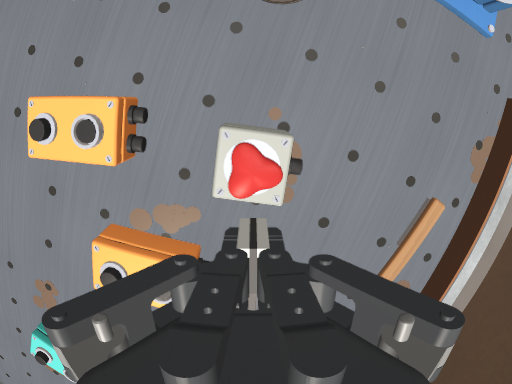

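Wrist view: the clover head is at about (254,170), with lobes at (240,150), (278,178) and (238,192). The box corners span (213–295, 125–206), with the gland to the right.

```bash
cat >>h.py <<'E'
def fish(f,uv,z):
    K,E=f['intrinsics'],f['extrinsics'];a=(np.asarray(uv,float)-[K[0,2],K[1,2]])/K[0,0]
    r=np.linalg.norm(a,axis=-1,keepdims=True)+1e-9
    ray=np.concatenate([a/r*np.sin(r),np.cos(r)],-1)@E[:3,:3].T
    return E[:3,3]+ray*((z-E[2,3])/ray[:,2:])
def mush(f,ztop,win=None):
    hsv=cv2.cvtColor(f['p'],cv2.COLOR_RGB2HSV).astype(int)
    m=(((hsv[...,0]<8)|(hsv[...,0]>172))&(hsv[...,1]>150)&(hsv[...,2]>80)).astype(np.uint8)
    cs=cv2.findContours(m,cv2.RETR_EXTERNAL,cv2.CHAIN_APPROX_NONE)[0]
    if win: cs=[c for c in cs if win[0]<c[:,0,0].mean()<win[2] and win[1]<c[:,0,1].mean()<win[3]]
    c=max(cs,key=cv2.contourArea)
    q=fish(f,c[:,0],ztop-10)[:,:2].astype(np.float32)   # widest outline at mid lobe
    M=cv2.moments(q.reshape(-1,1,2));o=np.array([M['m10'],M['m01']])/M['m00']
    t=np.linspace(0,2*np.pi,360,endpoint=False);v=q-o;an=np.arctan2(v[:,1],v[:,0])%(2*np.pi);i=np.argsort(an)
    r=np.interp(t,an[i],np.hypot(*v.T)[i],period=2*np.pi)
    ph=-np.angle((r*np.exp(3j*-t)).sum().conjugate())
    ph=np.angle((r*np.exp(3j*t)).sum())/3
    return o,np.degrees(ph)+np.array([-120,0,120]),r.min(),r.max(),M['m00']
E
python3 - <<'E'
from h import *
f=np.load('wrist1.npz');print(mush(f,96,(200,110,310,220)))
hsv=cv2.cvtColor(f['p'],cv2.COLOR_RGB2HSV).astype(int)
m=((hsv[...,1]<60)&(hsv[...,2]>150)).astype(np.uint8);m[:,:205]=0;m[:,300:]=0;m[:115]=0;m[212:]=0
c=max(cv2.findContours(m,0,1)[0],key=cv2.contourArea)
q=fish(f,c[:,0],65)[:,:2].astype(np.float32);print(cv2.minAreaRect(q))
# depth check
d=f['d'];print(d[168,255],d[140,228])
E
```

```text
(array([527.0984818 , 202.17203833]), array([-107.44649967,   12.55350033,  132.55350033]), np.float64(18.665646277060308), np.float64(30.78398771046095), 1950.9661955554038)
((526.4599609375, 202.75326538085938), (78.30048370361328, 78.13682556152344), 12.322267532348633)
283.26227 306.50238
```

step_arm(
  rows=[
    [0,[0.0014,0,0.04],[0,0,0]],
    [0,[0,0,0.04],[0,0,0]],
    [0,[0,0,0.035],[0,0,0]],
    [0,[0,0,0.013],[0,0,0]],
    [0,[0,0,0.003],[0,0,0]],
    [0,[0,0,0.003],[0,0,0]],
    [0,[0,0,0],[0,0,0]],
  ],
)

```text
clock: 3.95
ee_pos: [528.8, 202.9, 99.2]
tool_rot: [0.571, 0.821, 0.001, 0.001]
ft_force: [-0.7, -1.3, -0.1]
gripper_width: -0.2
grip_force: 0.0
```

step_arm(
  rows=[
    [0,[-0.001,-0.001,0.002],[0,0,0]],
    [0,[0,0,0.002],[0,0,0]],
    [0,[0,0,0.002],[0,0,0]],
    [0,[0,0,0],[0,0,0]],
  ],
)

```text
clock: 4.35
ee_pos: [528.2, 201.5, 93.2]
tool_rot: [0.571, 0.821, 0.001, 0.001]
ft_force: [-0.1, -1.5, 4.2]
gripper_width: -0.1
grip_force: 2.3
```

step_arm(
  rows=[
    [0,[0,0,0.002],[0,0,0]],
    [0,[0,0,0.002],[0,0,0]],
    [0,[0,0,0.0015],[0,0,0]],
    [0,[0,0,0],[0,0,0]],
  ],
)

```text
clock: 4.75
ee_pos: [528.7, 201.7, 88.4]
tool_rot: [0.571, 0.821, 0.002, 0.001]
ft_force: [-1.9, -0.9, 8.0]
gripper_width: -0.2
grip_force: 4.1
```

step_arm(
  rows=[
    [0,[0,0,0.0015],[0,0,0]],
    [0,[0,0,0.001],[0,0,0]],
    [0,[0,0,0],[0,0,0]],
  ],
)

```text
clock: 5.05
ee_pos: [529.0, 201.8, 87.0]
tool_rot: [0.571, 0.821, 0.002, 0.002]
ft_force: [-2.3, -1.3, 12.2]
gripper_width: -0.1
grip_force: 5.8
```

step_arm(
  rows=[
    [0,[0,0,-0.005],[0,0,0]],
    [0,[0,0,-0.04],[0,0,0]],
    [0,[0,0,-0.045],[0,0,0]],
    [0,[0,0,-0.045],[0,0,0]],
    [0,[0,0,0],[0,0,0]],
    [0,[0,0,0],[0,0,0]],
  ],
)

```text
clock: 5.65
ee_pos: [527.9, 201.5, 220.7]
tool_rot: [0.571, 0.821, 0.002, 0.002]
ft_force: [-0.2, 0.0, -1.9]
gripper_width: -0.4
grip_force: 0.0
```

```bash
cat >look.py <<'E'
import sys
from rig import *
from h import *
n=sys.argv[1];s=state();c=camera_model('wrist');p,d=read_camera('wrist');np.savez(n+'.npz',p=p,d=d,**c)
print(s['clock'],s['ee_pos'].round(1) if hasattr(s['ee_pos'],'round') else s['ee_pos'],s['ft_force'])
cv2.imwrite(f'pics/{n}.png',p[:,:,::-1])
E
python3 look.py w2; python3 - <<'E'
from h import *
f=np.load('w2.npz');print(mush(f,89.5,(190,80,320,230)))
K,E,d=f['intrinsics'],f['extrinsics'],f['d'].astype(float)
v,u=np.mgrid[:384,:512];uv=np.stack([u-K[0,2],v-K[1,2]],-1)/K[0,0];r=np.linalg.norm(uv,axis=-1)+1e-9
c=np.stack([uv[...,0]/r*np.tan(r)*d,uv[...,1]/r*np.tan(r)*d,d],-1)@E[:3,:3].T+E[:3,3]
f1=np.load('wrist1.npz')
m=np.hypot(c[...,0]-527,c[...,1]-202)<5;m&=(d>0)&(c[...,2]<130)
print('top z',np.median(c[m][:,2]),m.sum())
m=(np.abs(c[...,2]-65)<6)&(np.hypot(c[...,0]-527,c[...,1]-202)<50);print('box',np.median(c[m][:,2]),m.sum())
E
```

```text
5.65 [527.9 201.5 220.7] [-0.23141533  0.01991384 -1.92267039]
(array([526.90956512, 202.06011597]), array([-107.3855076,   12.6144924,  132.6144924]), np.float64(18.720532229275047), np.float64(30.738411184144756), 1951.8951492300257)
top z 89.42052768624905 85
box 64.69676583316738 3312
```

View pics/w2.png

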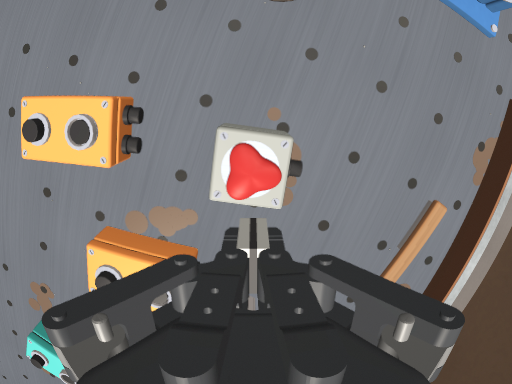

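Latched: the dome is at 89.4 and the box top at 64.7. Next, the fingertip goes down beside the lobe at 132.6°, on its counterclockwise side.

step_arm(
  rows=[
    [0,[0,0,0],[0,0,-7.4]],
    [0,[0,0,0],[0,0,-7.4]],
    [0,[0,0,0],[0,0,-7.4]],
    [0,[0.03,-0.032,0],[0,0,0]],
    [0,[0,0,0.04],[0,0,0]],
    [0,[0,0,0.04],[0,0,0]],
    [0,[0,0,0.04],[0,0,0]],
    [0,[0,0,0.015],[0,0,0]],
    [0,[0,0,0.006],[0,0,0]],
    [0,[0,0,0.004],[0,0,0]],
    [0,[0,0,0],[0,0,0]],
    [0,[0,0,0],[0,0,0]],
  ],
)

```text
clock: 6.9
ee_pos: [484.4, 202.1, 75.1]
tool_rot: [0.402, 0.916, 0.001, 0.001]
ft_force: [0.6, -0.1, 0.5]
gripper_width: 0.1
grip_force: 0.0
```

```bash
python3 look.py w3; python3 - <<'E'
from rig import state
import numpy as np
from scipy.spatial.transform import Rotation as R
s=state();T=R.from_quat(s['tool_rot']).as_matrix();print(T.round(3));d=np.array(s['ee_pos'])[:2]-[526.9,202.1]
print('rel axis in tool xy',T[:2,:2].T@d, s['joint_pos'])
import cv2
i=cv2.imread('pics/w3.png')[90:260,150:360];cv2.imwrite('pics/w3c.png',cv2.resize(i,None,fx=3,fy=3,interpolation=2))
E
```

```text
6.9 [484.4 202.1  75.1] [ 0.57762398 -0.06117813  0.5493936 ]
[[-0.677  0.736  0.003]
 [ 0.736  0.677  0.001]
 [-0.002  0.003 -1.   ]]
rel axis in tool xy [ 28.7650636  -31.33389544] [ 2.61449098e-01  1.97445269e-01  1.96146675e+00  2.47891812e-05
  9.79252369e-01 -4.81895430e-01]
```

View pics/w3c.png

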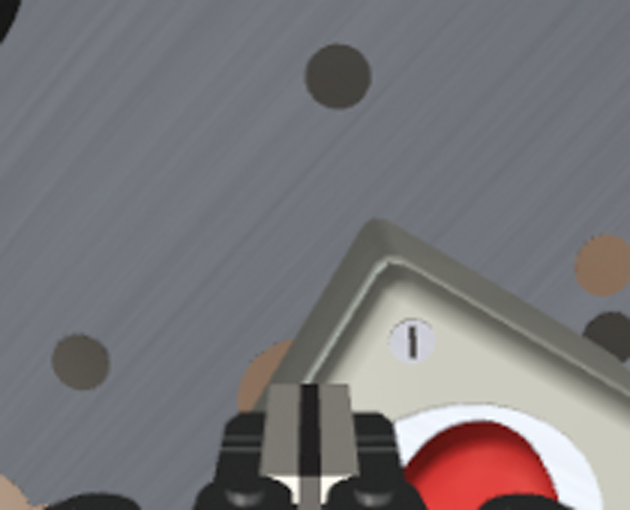

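The finger stands clear, left of the lobe at about (480,470) in the crop. Lower it slightly and approach along +y.

step_arm(
  rows=[
    [0,[0,0.002,0.002],[0,0,0]],
    [0,[0,0.002,0],[0,0,0]],
    [0,[0,0.001,0],[0,0,0]],
    [0,[0,0,0],[0,0,0]],
  ],
)

```text
clock: 7.35
ee_pos: [486.7, 205.2, 71.5]
tool_rot: [0.402, 0.916, 0.0, 0.0]
ft_force: [-0.0, 1.5, -0.2]
gripper_width: -0.3
grip_force: 0.0
```

step_arm(
  rows=[
    [0,[0,0.002,0],[0,0,0]],
    [0,[0,0.002,0],[0,0,0]],
    [0,[0,0.001,0],[0,0,0]],
    [0,[0,0,0],[0,0,0]],
  ],
)

```text
clock: 7.75
ee_pos: [489.2, 208.4, 71.0]
tool_rot: [0.402, 0.916, -0.001, -0.001]
ft_force: [-2.7, -0.7, 1.4]
gripper_width: 0.3
grip_force: 1.5
```

step_arm(
  rows=[
    [0,[0.0019,0.0027,-0.0005],[0,0,5]],
    [0,[0.0019,0.0027,-0.0005],[0,0,5]],
    [0,[0.0019,0.0027,0],[0,0,5]],
    [0,[0,0,0],[0,0,0]],
  ],
)

```text
clock: 8.15
ee_pos: [492.0, 217.8, 71.6]
tool_rot: [0.518, 0.855, -0.001, -0.001]
ft_force: [-3.3, -0.9, -0.4]
gripper_width: -0.3
grip_force: 1.6
```

```bash
cat >rel.py <<'E'
from rig import state
import numpy as np
from scipy.spatial.transform import Rotation as R
s=state();T=R.from_quat(s['tool_rot']).as_matrix();d=np.array(s['ee_pos'])[:2]-[526.9,202.1]
print('rel axis in tool xy',T[:2,:2].T@d,'yaw',np.degrees(np.arctan2(T[1,0],T[0,0])),'F tool',T.T@np.array(s['ft_force']),s['torque'],'z',s['ee_pos'][2],s['clock'])
E
python3 rel.py
```

```text
rel axis in tool xy [ 30.04310809 -23.62923014] yaw 117.61735851597578 F tool [ 0.77082512 -3.3551774   0.45535018] [-0.18163378  0.5396365  -0.01386208] z 71.58200656094871 8.15
```

step_arm(
  rows=[
    [0,[0.0019,0.0027,0],[0,0,5]],
    [0,[0.0019,0.0027,0],[0,0,5]],
    [0,[0.0019,0.0027,0],[0,0,5]],
    [0,[0.0019,0.0027,0],[0,0,5]],
    [0,[0,0,0],[0,0,0]],
  ],
)

```text
clock: 8.65
ee_pos: [500.3, 228.7, 71.9]
tool_rot: [0.658, 0.753, -0.0, -0.0]
ft_force: [-2.1, -0.6, -0.6]
gripper_width: 0.0
grip_force: 1.2
```

```bash
python3 rel.py; python3 look.py w4; python3 - <<'E'
import cv2
i=cv2.imread('pics/w4.png')[90:260,150:360];cv2.imwrite('pics/w4c.png',cv2.resize(i,None,fx=3,fy=3,interpolation=2))
E
```

```text
rel axis in tool xy [ 29.96757714 -22.74641243] yaw 97.69955919189292 F tool [-0.33516215 -2.18130452  0.60220167] [-0.02943214  0.36811983  0.07137642] z 71.93739915549605 8.65
8.65 [500.3 228.7  71.9] [-2.11709612 -0.62435036 -0.60096634]
```

View pics/w4c.png

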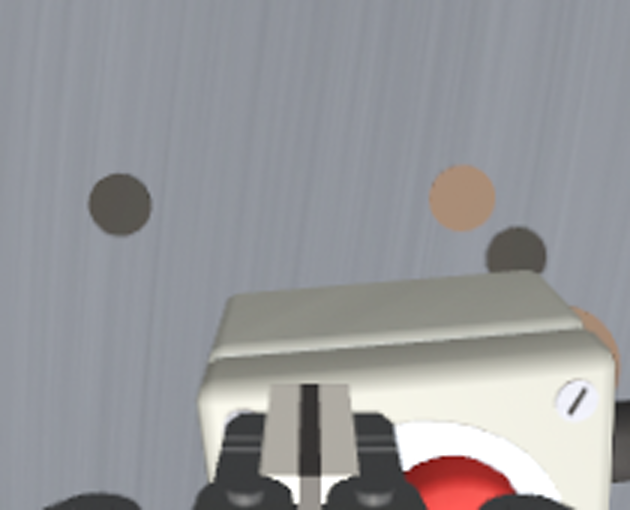

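The lobe at (455,480) follows the finger. The force has dropped, so it has probably popped; turn a little more, back off, lift and look.

step_arm(
  rows=[
    [0,[0.0019,0.0027,0],[0,0,5]],
    [0,[0.0012,0.0016,0],[0,0,3]],
    [0,[0,0,0],[0,0,0]],
  ],
)

```text
clock: 9.0
ee_pos: [504.1, 232.0, 71.9]
tool_rot: [0.709, 0.705, -0.0, -0.0]
ft_force: [-2.1, 0.0, -0.5]
gripper_width: 0.1
grip_force: 1.3
```

step_arm(
  rows=[
    [0,[-0.0019,-0.0028,0],[0,0,-5]],
    [0,[-0.0019,-0.0028,0],[0,0,-5]],
    [0,[-0.0019,-0.0028,0],[0,0,-5]],
    [0,[-0.0019,-0.0028,0],[0,0,-5]],
    [0,[-0.0019,-0.0028,0],[0,0,-5]],
    [0,[-0.0019,-0.0028,0],[0,0,-5]],
    [0,[-0.0019,-0.0028,0],[0,0,-5]],
    [0,[-0.0019,-0.003,0],[0,0,-5]],
    [0,[-0.0012,-0.003,0],[0,0,-3]],
    [0,[0,-0.008,0],[0,0,0]],
    [0,[0,0,-0.04],[0,0,0]],
    [0,[0,0,-0.045],[0,0,0]],
  ],
)

```text
clock: 10.2
ee_pos: [478.5, 202.2, 156.2]
tool_rot: [0.402, 0.916, -0.001, -0.002]
ft_force: [0.9, -0.1, 0.0]
gripper_width: -0.5
grip_force: 0.0
```

step_arm(
  rows=[
    [0,[0,0,-0.045],[0,0,0]],
    [0,[-0.02,0.03,-0.02],[0,0,0]],
    [0,[0,0,0],[0,0,0]],
    [0,[0,0,0],[0,0,0]],
  ],
)

```text
clock: 10.6
ee_pos: [516.8, 208.6, 223.2]
tool_rot: [0.402, 0.916, 0.001, 0.001]
ft_force: [-0.1, 0.9, -1.0]
gripper_width: 0.2
grip_force: 0.0
```

```bash
python3 look.py w5; python3 rel.py; python3 - <<'E'
from h import *
f=np.load('w5.npz');print(mush(f,96,(170,80,340,240)))
K,E,d=f['intrinsics'],f['extrinsics'],f['d'].astype(float)
v,u=np.mgrid[:384,:512];uv=np.stack([u-K[0,2],v-K[1,2]],-1)/K[0,0];r=np.linalg.norm(uv,axis=-1)+1e-9
c=np.stack([uv[...,0]/r*np.tan(r)*d,uv[...,1]/r*np.tan(r)*d,d],-1)@E[:3,:3].T+E[:3,3]
m=np.hypot(c[...,0]-527,c[...,1]-202)<5;m&=(d>0)&(c[...,2]<130)
print('top z',np.median(c[m][:,2]),m.sum())
m=(np.abs(c[...,2]-65)<6)&(np.hypot(c[...,0]-527,c[...,1]-202)<50);print('box',np.median(c[m][:,2]),m.sum())
E
```

```text
10.6 [516.8 208.6 223.2] [-0.13725698  0.86620002 -0.97890838]
rel axis in tool xy [12.43316212 -4.3547672 ] yaw 132.5958496470676 F tool [ 0.39789889 -0.19245807  0.6179583 ] [ 0.02250763 -0.01969576  0.00912344] z 221.55990976955212 10.65
(array([526.97401682, 202.01495305]), array([-107.54484603,   12.45515397,  132.45515397]), np.float64(19.09186299321158), np.float64(30.638448598022517), 1980.7987034842372)
top z 95.7343342920586 82
box 64.7095303368232 3099
```

Released: the dome is back at 95.7 and the head is at its rest angle. Next, over the reset button.

step_arm(
  rows=[
    [0,[-0.0303,-0.0379,0],[0,0,0]],
    [0,[-0.0303,-0.0379,0],[0,0,0]],
    [0,[-0.0303,-0.0379,0],[0,0,0]],
    [0,[-0.0303,-0.0379,0],[0,0,0]],
    [0,[-0.0303,-0.0379,0],[0,0,0]],
    [0,[-0.0303,-0.0379,0],[0,0,0]],
    [0,[-0.0303,-0.0379,0],[0,0,0]],
    [0,[-0.0303,-0.0379,0],[0,0,0]],
    [0,[0,0,0],[0,0,0]],
    [0,[0,0,0],[0,0,0]],
  ],
)

```text
clock: 11.65
ee_pos: [454.9, -175.0, 220.3]
tool_rot: [0.403, 0.915, 0.001, -0.002]
ft_force: [0.2, 0.4, -0.5]
gripper_width: 0.1
grip_force: 0.0
```

```bash
python3 look.py w6; python3 - <<'E'
from h import *
f=np.load('w6.npz');g=cv2.cvtColor(f['p'],cv2.COLOR_RGB2HSV)
K,E,d=f['intrinsics'],f['extrinsics'],f['d'].astype(float)
v,u=np.mgrid[:384,:512];uv=np.stack([u-K[0,2],v-K[1,2]],-1)/K[0,0];r=np.linalg.norm(uv,axis=-1)+1e-9
c=np.stack([uv[...,0]/r*np.tan(r)*d,uv[...,1]/r*np.tan(r)*d,d],-1)@E[:3,:3].T+E[:3,3]
near=np.hypot(c[...,0]-490,c[...,1]+175)<110
m=(near&(c[...,2]>60)&(c[...,2]<95)&(g[...,2]<75)).astype(np.uint8)
k,l,st,ce=cv2.connectedComponentsWithStats(m)
for i in range(1,k):
    if st[i,4]>40:
        q=c[l==i];z=np.percentile(q[:,2],90);print(st[i],'ztop',z,'depth centre',q.mean(0).round(1),'ray circle',cv2.minEnclosingCircle(fish(f,np.argwhere((l==i)&(c[...,2]>z-3))[:,::-1],z)[:,:2].astype(np.float32)))
E
```

```text
11.65 [ 454.9 -175.   220.3] [ 0.15893333  0.42305747 -0.50980058]
[239 160  26  29 589] ztop 85.5768529557227 depth centre [ 454.6 -174.    84.4] ray circle ((454.8302917480469, -174.74652099609375), 13.516521453857422)
[286 204  25  25 472] ztop 75.12541874498794 depth centre [ 522.6 -176.2   74.2] ray circle ((522.4880981445312, -175.96774291992188), 13.475661277770996)
```

View pics/w6.png

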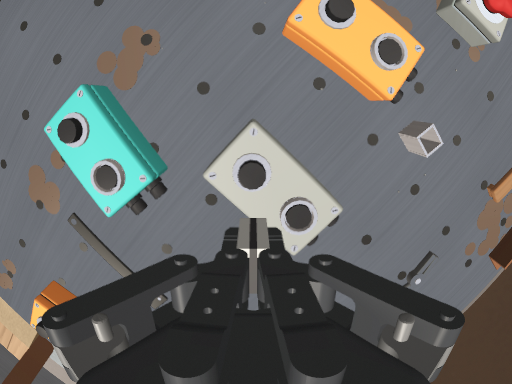

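The reset cap at (252,174) in the grey box (13.5 mm radius, 85.6 high) is right under the TCP. The sunk start button is at (298,216), and the two caps are 67.7 mm apart as expected. Go down.

step_arm(
  rows=[
    [0,[0,0,0.04],[0,0,0]],
    [0,[0,0,0.04],[0,0,0]],
    [0,[0,0,0.035],[0,0,0]],
    [0,[0,0,0.012],[0,0,0]],
    [0,[0,0,0.003],[0,0,0]],
    [0,[0,0,0],[0,0,0]],
  ],
)

```text
clock: 12.3
ee_pos: [457.5, -174.4, 92.9]
tool_rot: [0.401, 0.916, 0.0, 0.0]
ft_force: [0.6, -0.4, 1.2]
gripper_width: -0.1
grip_force: 0.0
```

step_arm(
  rows=[
    [0,[0,0,0.002],[0,0,0]],
    [0,[0,0,0.002],[0,0,0]],
    [0,[0,0,0.002],[0,0,0]],
    [0,[0,0,0.002],[0,0,0]],
    [0,[0,0,0],[0,0,0]],
  ],
)

```text
clock: 12.8
ee_pos: [457.1, -175.3, 84.6]
tool_rot: [0.402, 0.916, -0.0, 0.0]
ft_force: [0.6, -0.6, 2.7]
gripper_width: -0.0
grip_force: 0.6
```

step_arm(
  rows=[
    [0,[0,0,0.002],[0,0,0]],
    [0,[0,0,0.002],[0,0,0]],
    [0,[0,0,0.0015],[0,0,0]],
    [0,[0,0,0],[0,0,0]],
  ],
)

```text
clock: 13.2
ee_pos: [457.2, -175.3, 79.2]
tool_rot: [0.402, 0.916, -0.0, 0.0]
ft_force: [0.0, -0.1, 4.2]
gripper_width: 0.2
grip_force: 2.1
```

step_arm(
  rows=[
    [0,[0,0,0.001],[0,0,0]],
    [0,[0,0,0.001],[0,0,0]],
    [0,[0,0,0],[0,0,0]],
  ],
)

```text
clock: 13.5
ee_pos: [457.3, -175.3, 78.9]
tool_rot: [0.402, 0.916, -0.0, -0.0]
ft_force: [-4.9, 2.2, 14.7]
gripper_width: 0.0
grip_force: 7.3
```

It bottomed out: the force rose to 14.7 N at 78.9. Lift and check.

step_arm(
  rows=[
    [0,[0,0,-0.003],[0,0,0]],
    [0,[0,0,-0.01],[0,0,0]],
    [0,[0,0,-0.04],[0,0,0]],
    [0,[0,0,-0.045],[0,0,0]],
    [0,[0,0,-0.045],[0,0,0]],
    [0,[0,0,0],[0,0,0]],
    [0,[0,0,0],[0,0,0]],
  ],
)

```text
clock: 14.2
ee_pos: [457.3, -175.2, 221.1]
tool_rot: [0.402, 0.916, -0.0, 0.001]
ft_force: [-1.6, -0.3, -0.4]
gripper_width: 0.0
grip_force: 0.0
```

```bash
python3 look.py w7; python3 - <<'E'
from h import *
from rig import *
f=np.load('w7.npz');K,E,d=f['intrinsics'],f['extrinsics'],f['d'].astype(float)
v,u=np.mgrid[:384,:512];uv=np.stack([u-K[0,2],v-K[1,2]],-1)/K[0,0];r=np.linalg.norm(uv,axis=-1)+1e-9
c=np.stack([uv[...,0]/r*np.tan(r)*d,uv[...,1]/r*np.tan(r)*d,d],-1)@E[:3,:3].T+E[:3,3]
for n,x,y in(('reset',454.8,-174.7),('start',522.5,-176)):
    m=(np.hypot(c[...,0]-x,c[...,1]-y)<9)&(d>0)&(c[...,2]<110);print(n,np.median(c[m][:,2]))
p,d=read_camera('side');np.savez('side2.npz',p=p,d=d,**camera_model('side'))
p,d,w=load('side2');m=np.hypot(w[...,0]-526,w[...,1]-204)<6;print('stop top',np.percentile(w[m][:,2],[20,50,80]),load('side')[2][m][:,2].mean())
E
```

```text
14.2 [ 457.3 -175.2  221.1] [-1.58420418 -0.3091827  -0.36437384]
reset 84.62280256881206
start 74.39924198236943
stop top [93.19816821 94.7503452  96.33479695] 94.56408140879138
```

Everything is back out, and the robot is touching nothing.

```bash
python3 -c "
from rig import *
print(job_done())"
```

```text
the job is handed in; nothing more can be done
None
```

The job is done and handed in at about 14 s: the stop was pressed until it latched, released with a clockwise fingertip turn, and reset was pressed fully in and came back out; I did not touch the start button or the tools.

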